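Set the portion collars on a topping pump

ROBOT

A 6-joint arm with a two-finger parallel gripper is mounted at the origin on the work surface. World frame = base frame: x ahead of the robot, y to its left, z up, the work surface at z = 0. Lengths are in m, angles in rad, forces in N, time in s.
With the tool pointing down it reaches from about 0.275 to 0.85 m from the base axis. Payload 19 kg.
Tool frame: the origin (TCP) lies at the very end of the fingers, on their centre line; the grasp point (between the pads) lies 19 mm behind it; z points along the fingers, y is the line along which they close (so a half turn about z gives the same grasp; the last joint's range is limited). The gripper opens to 85 mm and grips with 20 to 120 N. Pads are 22 mm wide; open, the fingers measure 114 mm over their backs; the gripper's body (76 mm by 85 mm) begins 54 mm behind the grasp point. The pads swing forward as they close: fully open they stand 13 mm farther back than shut.
Start: joints at [1.169, 0.15, 1.437, -0, 1.554, -0.134], TCP at [0.152, 0.554, 0.231] pointing down, gripper open.
Joint ranges: [-2.8, 2.8], [-0.68, 2.1], [0.12, 2.68], [-1.39, 4.53], [0.16, 2.79], [-2.81, 2.81]. Speed limits (rad/s): [1.89, 1.89, 2.22, 3.01, 3.01, 3.01].

INTERFACE

Orientations are given as [roll, pitch, yaw] about the fixed x, y, z axes, in that order (R = Rz(yaw) Ry(pitch) Rx(roll)).
In Python, from bench import manip, eyes gives the robot as it stands.
- The arm moves only by the tool servo_tool, never from a script. Its argument "plan" is a list of rows, each an object with "travel": the shift along the tool's x, y, z normalised to -1 to 1, where 1 is 0.1 m, a list of three; "rot": the turn, a rotation vector about the tool's x, y, z normalised to -1 to 1, where 1 is 5 degrees, a list of three; "hand": the gripper command: -1 is fully open, 1 is shut, values between are in proportion. A call has 1 to 10 rows; each row shifts and turns the commanded pose from where the row before left it, along the tool's axes as they then stand; what a row does not reach is not made up. A row lasts 1/12 s, in which the tool goes at most 41.7 mm and 7.16 degrees, less where a joint would pass 70% of its speed; a pose out of reach is approached as far as the arm can. A call with a number of a shift or a turn outside -1 to 1 is refused whole. A call with a gripper value outside its range is refused whole. The fingers move at their own pace and stop on an object; "newtons" is the grip in N (left out, the last holds). Time passes only in rows, so rows that do not move let the fingers close. It gives the time, the measured TCP pose, the force, the opening and the grip force at its end, in the units of the state.
- manip.observe(): the state, without advancing time (a new reading comes with each control period).
- eyes.read_camera(name): name is "scene" or "top"; returns (picture, depth): 400x640x3 uint8, red, green, blue; 400x640 float32, m along the optical axis (not along the pixel's ray), 0 where there is no reading.
- eyes.camera_params(name): a dict with "intrinsics" (3x3 intrinsics, pixels), "rvec" (rotation vector, rad) and "tvec" (3), from world to camera coordinates, as OpenCV has them. Camera axes: x right, y down, z forward; pixel columns grow to the right and rows downward; lengths in m; the calibration is good to about 2 mm. A picture is of the moment at which its call begins. camera_params takes no time and is no camera call.
- manip.finish_job(): hands the job in; it is judged then, once.
Trained networks look in the newest picture that a camera, given by its name, has taken for a name from the list of things; names that differ only in an ending like _2 or _b are one class to them, and where a whole thing is asked for, a point or a joint stands for the part that bears it (a point fixed in the world has none). Each returns a list of dicts, best first, with "confidence" (0 to 1); they miss things now and then, are a little off and sometimes report something else, mostly with a low value. They report only what shows in the picture. A call takes as long as a camera call.
- eyes.look_for(camera, target): "at" ([row, column] in pixels, amid what is visible of it).
- eyes.cut_out(camera, target): "region" (400x640 bool, what is visible of it) and "at" ([row, column] in pixels, amid what is visible of it).
The state is a dict: "time_s": time; "joint_pos": joint angles; "qvel": joint speeds; "effort": joint torques, N m; "tool_pos": TCP position; "tool_rot": TCP orientation; "wrist_force": force on the tool from outside, world axes, zero at the start; "torque": the same for the moment, N m; "finger_gap": opening from 0.0 (shut) to 1.0 (fully open); "grasp_force": force on a finger pad.
Only numpy, scipy, OpenCV 4.12 (cv2) and the standard library are available. Lean on these libraries where they do the work, as an engineer would, in place of code of your own. Each camera call takes 0.05 s, during which the arm holds its last target. There are 200 camera calls.

TASK

Set the topping pump to the small portion: thread the blue tall collar onto the pump's stem right down to the gland nut, then the orange short one down on top of it, where it can be lifted off later to trim the portion; the green middle collar stays on the board. The worn stem leans, so feel for its tip gently and do not pump the plunger before the knob is on. Then put the black knob fully home on the stem, press it down gently until it stops on the collars, let it come back up, and leave the other things on the table alone.

Things in the scene. Friction and masses are not known exactly. Their poses are not given: they have to be found in the camera images.
- pump: Topping pump in a yellow-banded No. 10 can (158 mm across), fixed to the table; flat steel lid 166 mm across, its top 181 mm up. In the lid's middle: a 40 mm hexagon nut, 10 mm tall, and on it the gland nut, 33 mm across. A spout tube (14 mm thick, its top 4 mm below the gland's top) runs along the local +y from 46 to 112 mm from the axis. Origin at the centre of the can's foot, z up.
- gland (a point): Centre of the gland nut's top face, 201 mm above the table, where the foot of the stem is. The collars are to rest on this face. The stem, a plain steel rod 12 mm in diameter with a flat end (edge broken 0.6 mm), rises 64 mm above it when the plunger is up.
- stem (a joint): How far the plunger stem is pushed down (m), 0 = fully up. Its spring needs 4.5 N to start and 0.25 N more per mm; with collars and knob on it stops after 17 to 18 mm. The stem leans in its worn seal: its foot is at the gland's centre, its tip 3.8 to 5.8 mm off in an unknown direction. The stiff seal keeps the lean; some 6 N sideways at the tip shifts it, at most to 7 mm off.
- collar_tall_c (a point): Blue plastic ring, the tall portion collar: 32 mm outside, 14.5 mm bore (smooth, not chamfered), 22 mm tall, 30 g; standing on the board with its bore upright. Point at its centre, half-way up (11 mm); z along the bore.
- collar_short_c (a point): Orange plastic ring, the short portion collar: 32 mm outside, 14.5 mm bore, 10 mm tall, 15 g; bore upright on the board. Point at its centre, half-way up (5 mm); z along the bore.
- collar_mid_c (a point): Green plastic ring, the middle portion collar, not used now: 32 mm outside, 14.5 mm bore, 16 mm tall, bore upright on the board. Point at its centre, half-way up. It stays where it is.
- knob_c (a point): Black plunger knob: a round cap 34 mm in diameter and 28 mm tall, 45 g, standing on the board with its open end down; a blind bore 15 mm in diameter and 14 mm deep in its underside slips over the stem's end (no thread). Point at its centre, half-way up (14 mm); z points to its closed top.
- board: White plastic board 270 x 280 x 12 mm, fixed flat on the table; the collars and the knob stand on it, about 110 to 120 mm apart. Origin at the centre of its underside.
- cup: Small clear portion cup, 60 mm across the rim and 32 mm tall, standing on the table under the spout's mouth; leave it there. Origin at the centre of its foot.
- cup_stack: Stack of white foam cups, 81 mm across and 142 mm tall, standing on the table. Origin at the centre of its foot.
- flask: Black drinking flask, 74 mm across and 255 mm tall, standing on the table. Origin at the centre of its foot.
- tin: Unopened No. 10 tin, 161 mm across and 178 mm tall, on the table. Origin at the centre of its foot.
- brush: Bottle brush with a blue handle and white bristles, 260 mm long and 28 mm thick, lying on the table. Origin under its middle.

How it is judged:
On the way, in this order (a step that is already met when the one before it is completed fails the run):
1. the tall collar is threaded on the stem and sits on the gland nut (horizontal distance between collar_tall_c and gland below 0.006 m and z of collar_tall_c in the frame of gland below 0.0135 m), for 0.2 s.
2. the short collar is threaded on the stem and sits on the tall one (horizontal distance between collar_short_c and gland below 0.007 m and z of collar_short_c in the frame of gland between 0.024 and 0.03 m and z of collar_tall_c in the frame of gland below 0.0135 m), for 0.2 s.
3. the knob, on the stem, is pressed down to its stop on the collars (value of joint stem above 0.0155 m and horizontal distance between knob_c and gland below 0.012 m and z of knob_c in the frame of gland below 0.053 m), for 0.05 s.
At the end, for the whole second after the job is handed in: Tall collar on the gland nut (centre within 6 mm of its axis, 9 to 13.5 mm above), short one on it (within 7 mm, 24 to 30 mm), knob home on the stem (within 12 mm, centre 59 to 68 mm above) and at rest, plunger up within 4 mm, middle collar moved less than 20 mm (all of step 2 and horizontal distance between collar_tall_c and gland below 0.006 m and z of collar_tall_c in the frame of gland above 0.009 m and horizontal distance between knob_c and gland below 0.012 m and z of knob_c in the frame of gland between 0.059 and 0.068 m and value of joint stem below 0.004 m and linear speed of knob below 0.02 m/s and distance of collar_mid_c from where it was at the start of the episode below 0.02 m); the robot touches nothing.
It fails at once if the plunger was pumped (pushed down more than 12 mm) before the knob was on the stem (value of joint stem above 0.012 m and (horizontal distance between knob_c and gland above 0.02 m or z of knob_c in the frame of gland above 0.057 m)).
It fails at once if the knob was slammed on the collars (more than 60 N) (contact force between knob and collar_short above 60 N).
It fails at once if the middle collar was moved more than 20 mm (distance of collar_mid_c from where it was at the start of the episode above 0.02 m).
It fails at once if the cup under the spout was moved more than 20 mm (distance of cup from where it was at the start of the episode above 0.02 m).
It fails at once if another thing on the table was moved more than 30 mm (distance of any of cup_stack, flask, tin, brush from where it was at the start of the episode above 0.03 m).
It also fails if it takes over 72 s, if anything falls off the work surface, if the arm or the gripper's body presses on something with over 40 N, if the wrist force passes 120 N, or if a joint passes its speed limit or range.

## Working session

There is one attempt and no reset: what is moved stays moved. The work goes in short steps, Python scripts to look and compute and a tool call to move; the robot and the scene stay as the last step left them, time stands still between calls to the robot, and variables do not carry over. Pictures are saved under pics/ and viewed, at most 10 in all, crops included, and the job is handed in when it is done.

Besides the shell and the picture viewer there is one more tool, called after "Emit:" as a command line: name --argument value ..., lists and objects as JSON in quotes. servo_tool: Moves the arm, as the interface text tells. Its arguments: {"type":"object","properties":{"plan":{"type":"array","items":{"type":"object","properties":{"travel":{"type":"array","items":{"type":"number"}},"rot":{"type":"array","items":{"type":"number"}},"hand":{"type":"number"}}}},"newtons":{"type":"number"}},"required":["plan"]}

```bash
mkdir -p pics
cat > h.py <<'E'
import numpy as np, cv2
from bench import manip, eyes
def cam(n):
    p=eyes.camera_params(n); R=cv2.Rodrigues(np.array(p["rvec"],float))[0]
    return np.array(p["intrinsics"],float),R,np.array(p["tvec"],float).ravel()
def back(n,uv,z):  # pixel rays (u,v) -> world at height z
    K,R,t=cam(n); uv=np.atleast_2d(uv).astype(float)
    d=(np.linalg.inv(K)@np.c_[uv,np.ones(len(uv))].T).T@R; c=-R.T@t
    return c+d*((z-c[2])/d[:,2])[:,None]
def cloud(n,depth):
    K,R,t=cam(n); v,u=np.mgrid[:400,:640]
    X=np.stack([(u-K[0,2])/K[0,0]*depth,(v-K[1,2])/K[1,1]*depth,depth],-1)
    return (X-t)@R
def proj(n,P):
    K,R,t=cam(n); x=(np.atleast_2d(P)@R.T+t)@K.T; return x[:,:2]/x[:,2:]
def save(name,im,s=1): cv2.imwrite('pics/'+name,cv2.resize(im[...,::-1],None,fx=s,fy=s,interpolation=cv2.INTER_CUBIC))
E
python3 - <<'E'
from h import *
s=manip.observe(); print(s)
np.set_printoptions(precision=4,suppress=True)
for n in("top","scene"):
    im,d=eyes.read_camera(n); save(n+'0.png',im); C=cloud(n,d); print(n,-cam(n)[1].T@cam(n)[2],cam(n)[0][0,0])
    for k in("pump","collar_tall_c","collar_short_c","collar_mid_c","knob_c","board","cup","cup_stack","flask","tin","brush"):
        for r in eyes.cut_out(n,k)[:2]:
            m=r["region"]&(d>0); P=C[m]
            if len(P)==0: continue
            zt=np.percentile(P[:,2],97); T=P[P[:,2]>zt-.004]
            print(k,round(r["confidence"],2),np.round(r["at"]),m.sum(),"top z %.3f"%zt,"mid",(T[:,:2].min(0)+T[:,:2].max(0))/2,"ext",np.ptp(T[:,:2],axis=0))
E
```

```text
{'time_s': 0.0, 'joint_pos': array([ 1.16900300e+00,  1.51013999e-01,  1.43804026e+00,  2.49842015e-05,
        1.55379356e+00, -1.33994180e-01]), 'qvel': array([-0.00099984, -0.00074895,  0.00031103, -0.00076253,  0.00015501,
       -0.00102714]), 'effort': array([ 1.94791337e-04, -7.13054824e+01, -5.70851398e+01, -1.34116317e-04,
        8.81244137e-03,  9.41414584e-06]), 'tool_pos': array([0.15206128, 0.55427325, 0.23065492]), 'tool_rot': array([-3.14035208e+00, -1.92437286e-04,  2.87379295e+00]), 'wrist_force': array([-0.21600544, -0.18338739, -0.07982484]), 'torque': array([ 0.06150912, -0.01735215, -0.00399681]), 'grasp_force': 0.0, 'finger_gap': 1.002436817709756}
top [ 0.4027 -0.1122  1.4063] 476.1871391173713
pump 0.92 [239. 224.] 3740 top z 0.199 mid [0.5055 0.1872] ext [0.0311 0.1246]
collar_tall_c 0.64 [260. 337.] 108 top z 0.039 mid [ 0.4533 -0.149 ] ext [0.0285 0.0228]
collar_tall_c 0.32 [168. 157.] 1027 top z 0.145 mid [0.7074 0.3534] ext [0.0766 0.0775]
collar_short_c 0.38 [257. 380.] 65 top z 0.026 mid [ 0.463  -0.2775] ext [0.026  0.0263]
collar_mid_c 0.64 [284. 488
[... 970 characters left out ...]
 [0.5139 0.2527] ext [0.0504 0.055 ]
collar_short_c 0.42 [180. 277.] 67 top z 0.025 mid [ 0.4684 -0.2807] ext [0.0321 0.0267]
collar_short_c 0.19 [181. 410.] 4009 top z 0.201 mid [0.5083 0.1826] ext [0.0291 0.1183]
board 0.77 [199. 293.] 5365 top z 0.016 mid [ 0.5235 -0.2102] ext [0.2905 0.3013]
cup 0.78 [201. 440.] 307 top z 0.034 mid [0.5132 0.2439] ext [0.0672 0.0727]
cup_stack 0.82 [246. 490.] 1472 top z 0.144 mid [0.7109 0.3514] ext [0.0812 0.0795]
cup_stack 0.39 [152. 419.] 63 top z 0.264 mid [0.512  0.1428] ext [0.0036 0.0064]
flask 0.61 [185. 192.] 1821 top z 0.241 mid [ 0.6091 -0.4854] ext [0.0487 0.0182]
tin 0.8 [140. 203.] 2717 top z 0.181 mid [ 0.4605 -0.5407] ext [0.2711 0.1578]
```

View pics/top0.png

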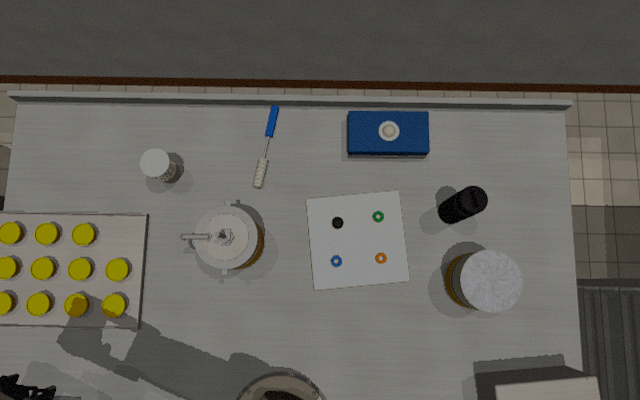

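View pics/scene0.png

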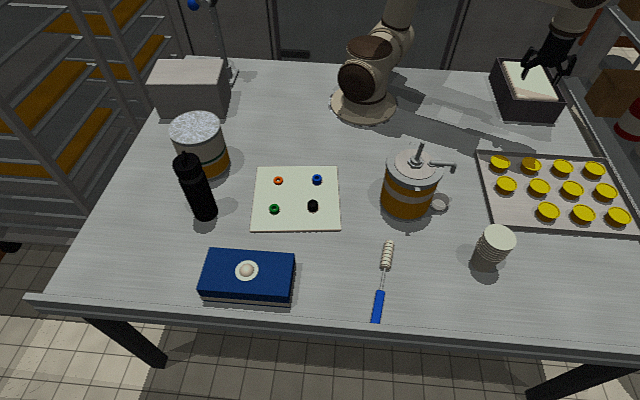

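The top view shows blue at (261,336), orange (258,381), green (216,378) and black (222,338), given as row, column. The pump's stem is near (236,226) and the spout points to +y. Next I fit the parts precisely and look closer at the pump.

```bash
cat >> h.py <<'E'
from scipy.optimize import minimize
def cyl(c,r,z0,z1):
    a=np.linspace(0,2*np.pi,60); return np.r_[[np.r_[c[0]+r*np.cos(t),c[1]+r*np.sin(t),z] for z in(z0,z1) for t in a]]
def sil(n,P,box,S=8):
    u0,v0,w,h=box; q=((proj(n,P)-[u0,v0]+.5)*S-.5); M=np.zeros((h*S,w*S),np.uint8)
    hull=cv2.convexHull(q.astype(np.float32)); cv2.fillConvexPoly(M,np.round(hull*16).astype(np.int32),1,shift=4)
    return cv2.resize(M.astype(np.float32),(w,h),interpolation=cv2.INTER_AREA)
def fit(n,soft,c0,r,z0,z1,hw=14):
    u,v=proj(n,[[c0[0],c0[1],(z0+z1)/2]])[0]; box=(int(u)-hw,int(v)-hw,2*hw+1,2*hw+1)
    W=soft[box[1]:box[1]+box[3],box[0]:box[0]+box[2]]
    f=lambda c:((sil(n,cyl(c,r,z0,z1),box)-W)**2).sum()
    s=minimize(f,c0,method='Nelder-Mead',options=dict(initial_simplex=np.array(c0)+[[0,0],[.006,0],[0,.006]],xatol=1e-4)); return s.x,s.fun,W.sum()
E
cat > m.py <<'E'
from h import *
np.set_printoptions(precision=4,suppress=True)
G={"tall":((.455,-.149),.016,.022,'b'),"short":((.465,-.279),.016,.010,'o'),"mid":((.57,-.27),.016,.016,'g'),"knob":((.563,-.149),.017,.028,'k')}
for n in("top","scene"):
    im,d=eyes.read_camera(n); hsv=cv2.cvtColor(im,cv2.COLOR_RGB2HSV).astype(float); f=im.astype(float)
    for k,(c,r,h,col) in G.items():
        if col=='k': soft=np.clip((130-f.max(2))/90,0,1)
        else: soft=np.clip((hsv[...,1]-40)/80,0,1)
        # fill the bore
        b=(soft>.4).astype(np.uint8); cs,_=cv2.findContours(b,cv2.RETR_CCOMP,cv2.CHAIN_APPROX_SIMPLE)
        F=cv2.morphologyEx(soft.astype(np.float32),cv2.MORPH_CLOSE,np.ones((3,3)))
        print(n,k,*fit(n,F,c,r,.012,.012+h))
    u,v=proj(n,[[.51,.15,.22]])[0].astype(int); print(u,v)
    crop=im[v-50:v+50,u-65:u+65]; save(n+'_p.png',crop,6 if n=="top" else 6)
    if n=="top": A=crop
    else: save('pump.png',np.vstack([A,crop]),3)
    print(n,"u0,v0",u-65,v-50)
    C=cloud(n,d); m=np.hypot(C[...,0]-.51,C[...,1]-.145)<.12
    L=C[m&(abs(C[...,2]-.182)<.006)][:,:2]
    # lid circle from pixels near lid height
    print("lid mid",(np.percentile(L,.5,axis=0)+np.percentile(L,99.5,axis=0))/2,np.ptp(L,axis=0),len(L))
    for z0 in (.205,.225,.245): 
        Q=C[m&(C[...,2]>z0)&(C[...,2]<z0+.02)]; print(z0,len(Q),np.median(Q,axis=0) if len(Q) else '')
E
python3 m.py
```

```text
top tall [ 0.4541 -0.1494] 22.341835021972656 73.625
top short [ 0.4653 -0.279 ] 15.83378791809082 81.575
top mid [ 0.5868 -0.2712] 25.847166061401367 70.6625
top knob [ 0.5652 -0.1511] 4.624645233154297 108.244446
218 233
top u0,v0 153 183
lid mid [0.5049 0.1405] [0.1835 0.1974] 2842
0.205 14 [0.5019 0.1381 0.2147]
0.225 11 [0.5038 0.1387 0.235 ]
0.245 23 [0.5025 0.142  0.261 ]
scene tall [ 0.4542 -0.1487] 7.383037567138672 85.2
scene short [ 0.4656 -0.2792] 2.6232714653015137 68.9125
scene mid [ 0.5879 -0.2711] 5.373056411743164 87.112495
scene knob [ 0.5699 -0.1509] 10.395090103149414 113.22223
421 154
scene u0,v0 356 104
lid mid [0.5081 0.1517] [0.1876 0.1978] 1679
0.205 24 [0.5106 0.1396 0.215 ]
0.225 26 [0.5105 0.1393 0.2344]
0.245 26 [0.5104 0.1419 0.2563]
```

View pics/pump.png

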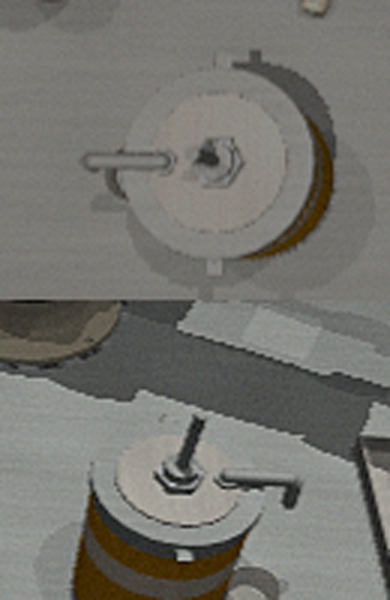

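Top crop: stem end near (222,235), lid centre near (226,237). Next is a joint fit of lid and stem.

```bash
cat > st.py <<'E'
from h import *
from scipy.ndimage import map_coordinates
np.set_printoptions(precision=4,suppress=True)
D={}
for n in("top","scene"):
    im,d=eyes.read_camera(n); D[n]=(im,d); g=cv2.GaussianBlur(im.astype(np.float32).mean(2),(0,0),.8)
    a=np.linspace(0,2*np.pi,360)
    def prof(c,r,z):
        q=proj(n,np.c_[c[0]+r*np.cos(a),c[1]+r*np.sin(a),0*a+z]); return map_coordinates(g,[q[:,1],q[:,0]],order=1)
    for z,r,dr in((.181,.083,.004),(.201,.0165,.0025)):
        best=max(((np.median(np.abs(prof(c,r-dr,z)-prof(c,r+dr,z))) if z<.19 else np.mean(np.abs(prof(c,r-dr,z)-prof(c,r+dr,z)))),*c) for c in ((x,y) for x in np.arange(.495,.52,.0005) for y in np.arange(.125,.155,.0005)))
        print(n,z,np.array(best))
M={}
for n in D:
    C=cloud(n,D[n][1]); m=(np.hypot(C[...,0]-.507,C[...,1]-.140)<.022)&(C[...,2]>.209)&(C[...,2]<.28)
    u,v=proj(n,[[.507,.140,.235]])[0]; box=(int(u)-20,int(v)-20,41,41); M[n]=(box,m[box[1]:box[1]+41,box[0]:box[0]+41].astype(np.float32)); print(n,m.sum())
def stem(p,z0=.211):
    f,t=np.array(p[:2]),np.array(p[2:4]); L=lambda z:f+(t-f)*(z-.201)/.064
    A=cyl(L(z0),.006,z0,z0)[:60]; B=cyl(L(.265),.006,.265,.265)[:60]; return np.r_[A,B]
def cost(p,ns): return sum(((sil(n,stem(p),M[n][0],4)-M[n][1])**2).sum() for n in ns)
for ns in(["top","scene"],["top"],["scene"]):
    best=min((minimize(cost,[x,y,x,y],args=(ns,),method='Nelder-Mead',options=dict(initial_simplex=np.array([x,y,x,y])+np.r_[np.zeros((1,4)),.005*np.eye(4)])) for x,y in((.505,.139),(.509,.142))),key=lambda s:s.fun)
    print(ns,best.x,best.fun,"lean",best.x[2:]-best.x[:2])
E
python3 st.py
```

```text
Traceback (most recent call last):
  File "st.py", line 11, in <module>
    best=max(((np.median(np.abs(prof(c,r-dr,z)-prof(c,r+dr,z))) if z<.19 else np.mean(np.abs(prof(c,r-dr,z)-prof(c,r+dr,z)))),*c) for c in ((x,y) for x in np.arange(.495,.52,.0005) for y in np.arange(.125,.155,.0005)))
  File "st.py", line 11, in <genexpr>
    best=max(((np.median(np.abs(prof(c,r-dr,z)-prof(c,r+dr,z))) if z<.19 else np.mean(np.abs(prof(c,r-dr,z)-prof(c,r+dr,z)))),*c) for c in ((x,y) for x in np.arange(.495,.52,.0005) for y in np.arange(.125,.155,.0005)))
                                               ~~~~^^^^^^^^^^
  File "st.py", line 9, in prof
    q=proj(n,np.c_[c[0]+r*np.cos(a),c[1]+r*np.sin(a),0*a+z]); return map_coordinates(g,[q[:,1],q[:,0]],order=1)
  File "h.py", line 15, in proj
    K,R,t=cam(n); x=(np.atleast_2d(P)@R.T+t)@K.T; return x[:,:2]/x[:,2:]
          ~~~^^^
  File "h.py", line 4, in cam
    p=eyes.camera_params(n); R=cv2.Rodrigues(np.array(p["rvec"],float))[0]
ValueError: time passes only in moves, steps and waits
```

Emit:
servo_tool --plan '[{"travel": [0,0,0],"rot": [0,0,1],"hand": -1}]'

```text
time_s: 1.43
tool_pos: [0.1521, 0.5545, 0.2313]
tool_rot: [-3.142, -0.0, 2.788]
wrist_force: [-0.6, -0.6, -0.1]
finger_gap: 0.997
grasp_force: 0.0
```

```bash
sed -i 's/^def cam(n):/import functools\n@functools.lru_cache(None)\ndef cam(n):/' h.py; python3 st.py
```

```text
top 0.181 [25.5154  0.5055  0.141 ]
top 0.201 [20.8834  0.5125  0.1365]
scene 0.181 [12.5203  0.511   0.1365]
scene 0.201 [26.9608  0.5145  0.138 ]
top 50
scene 81
['top', 'scene'] [0.5042 0.1407 0.5038 0.1446] 12.51953125 lean [-0.0004  0.0039]
['top'] [0.5043 0.1421 0.5035 0.1449] 1.8125 lean [-0.0008  0.0028]
['scene'] [0.5082 0.1389 0.5072 0.1434] 4.37890625 lean [-0.001   0.0045]
```

Emit:
servo_tool --plan '[{"travel": [0,0,0],"rot": [0,0,1],"hand": -1},{"travel": [0,0,0],"rot": [0,0,1],"hand": -1},{"travel": [0,0,0],"rot": [0,0,1],"hand": -1},{"travel": [0,0,0],"rot": [0,0,1],"hand": -1},{"travel": [0,0,0],"rot": [0,0,1],"hand": -1},{"travel": [0,0,0],"rot": [0,0,1],"hand": -1},{"travel": [0,0,0],"rot": [0,0,1],"hand": -1},{"travel": [0,0,0],"rot": [0,0,1],"hand": -1},{"travel": [0,0,0],"rot": [0,0,1],"hand": -1},{"travel": [0,0,0],"rot": [0,0,1],"hand": -1}]'

```text
time_s: 2.37
tool_pos: [0.1521, 0.5545, 0.2313]
tool_rot: [-3.141, 0.0, 1.912]
wrist_force: [-0.7, 1.7, 0.7]
finger_gap: 1.0
grasp_force: 0.0
```

Emit:
servo_tool --plan '[{"travel": [0,0,0],"rot": [0,0,0.98],"hand": -1},{"travel": [0,0,0],"rot": [0,0,0.98],"hand": -1},{"travel": [0,0,0],"rot": [0,0,0.98],"hand": -1},{"travel": [0,0,0],"rot": [0,0,0.97],"hand": -1},{"travel": [-0.38,0.163,0],"rot": [0,0,0],"hand": -1},{"travel": [-0.38,0.163,0],"rot": [0,0,0],"hand": -1},{"travel": [-0.38,0.163,0],"rot": [0,0,0],"hand": -1},{"travel": [-0.38,0.163,0],"rot": [0,0,0],"hand": -1},{"travel": [-0.38,0.163,0],"rot": [0,0,0],"hand": -1},{"travel": [-0.38,0.163,0],"rot": [0,0,0],"hand": -1}]'

```text
time_s: 3.2
tool_pos: [0.2504, 0.3249, 0.2313]
tool_rot: [3.141, -0.0, 1.576]
wrist_force: [1.6, -0.2, 0.8]
finger_gap: 1.002
grasp_force: 0.0
```

Emit:
servo_tool --plan '[{"travel": [-0.38,0.163,0],"rot": [0,0,0],"hand": -1},{"travel": [-0.38,0.163,0],"rot": [0,0,0],"hand": -1},{"travel": [-0.38,0.163,0],"rot": [0,0,0],"hand": -1},{"travel": [-0.38,0.163,0],"rot": [0,0,0],"hand": -1},{"travel": [-0.38,0.163,0],"rot": [0,0,0],"hand": -1},{"travel": [-0.38,0.163,0],"rot": [0,0,0],"hand": -1},{"travel": [-0.38,0.163,0],"rot": [0,0,0],"hand": -1},{"travel": [-0.38,0.163,0],"rot": [0,0,0],"hand": -1},{"travel": [-0.38,0.163,0],"rot": [0,0,0],"hand": -1},{"travel": [-0.38,0.163,0],"rot": [0,0,0],"hand": -1}]'

```text
time_s: 4.03
tool_pos: [0.4122, -0.0496, 0.2316]
tool_rot: [3.141, 0.0, 1.575]
wrist_force: [1.9, 0.8, -0.4]
finger_gap: 0.997
grasp_force: 0.0
```

Emit:
servo_tool --plan '[{"travel": [-0.33,0.14,0],"rot": [0,0,0],"hand": -1},{"travel": [-0.33,0.14,0],"rot": [0,0,0],"hand": -1},{"travel": [-0.33,0.14,0.2],"rot": [0,0,0.05],"hand": -0.4},{"travel": [0,0,0.4],"rot": [0,0,0],"hand": -0.4},{"travel": [0,0,0.4],"rot": [0,0,0],"hand": -0.4},{"travel": [0,0,0.4],"rot": [0,0,0],"hand": -0.4},{"travel": [0,0,0.3],"rot": [0,0,0],"hand": -0.4},{"travel": [0,0,0],"rot": [0,0,0],"hand": -0.4}]'

```text
time_s: 4.7
tool_pos: [0.4513, -0.145, 0.0561]
tool_rot: [-3.134, -0.004, 1.57]
wrist_force: [-1.6, 0.5, -1.3]
finger_gap: 0.704
grasp_force: 0.0
```

Emit:
servo_tool --plan '[{"travel": [0,0,0],"rot": [0,0,0],"hand": -0.4},{"travel": [0,0,0],"rot": [0,0,0],"hand": -0.4},{"travel": [0,0,0.2],"rot": [0,0,0],"hand": -0.4},{"travel": [0,0,0.15],"rot": [0,0,0],"hand": -0.4},{"travel": [0,0,0],"rot": [0,0,0],"hand": -0.4},{"travel": [0,0,0],"rot": [0,0,0],"hand": -0.4}]'

```text
time_s: 5.2
tool_pos: [0.4549, -0.1466, 0.0281]
tool_rot: [3.14, 0.001, 1.569]
wrist_force: [-0.2, 0.4, 0.7]
finger_gap: 0.703
grasp_force: 0.0
```

Emit:
servo_tool --newtons 40 --plan '[{"travel": [-0.025,-0.007,0.1],"rot": [0,0,0],"hand": -0.4},{"travel": [0,0,0.04],"rot": [0,0,0],"hand": -0.4},{"travel": [0,0,0],"rot": [0,0,0],"hand": 0.2},{"travel": [0,0,0],"rot": [0,0,0],"hand": 1},{"travel": [0,0,0],"rot": [0,0,0],"hand": 1},{"travel": [0,0,0],"rot": [0,0,0],"hand": 1},{"travel": [0,0,0],"rot": [0,0,0],"hand": 1},{"travel": [0,0,0],"rot": [0,0,0],"hand": 1}]'

```text
time_s: 5.87
tool_pos: [0.4537, -0.1489, 0.0129]
tool_rot: [3.141, 0.0, 1.568]
wrist_force: [-2.6, -0.2, 7.0]
finger_gap: 0.362
grasp_force: 39.7
```

Emit:
servo_tool --plan '[{"travel": [0,0,-0.2],"rot": [0,0,0],"hand": 1},{"travel": [0,0,-0.4],"rot": [0,0,0],"hand": 1},{"travel": [0,0,-0.4],"rot": [0,0,0],"hand": 1},{"travel": [0,0,-0.4],"rot": [0,0,0],"hand": 1},{"travel": [0,0,-0.4],"rot": [0,0,0],"hand": 1},{"travel": [0,0,-0.4],"rot": [0,0,0],"hand": 1},{"travel": [0.2,0.04,-0.35],"rot": [0,0,0],"hand": 1},{"travel": [0.4,0.07,-0.1],"rot": [0,0,0],"hand": 1},{"travel": [0.4,0.07,0],"rot": [0,0,0],"hand": 1},{"travel": [0.4,0.07,0],"rot": [0,0,0],"hand": 1}]'

```text
time_s: 6.7
tool_pos: [0.479, -0.0076, 0.2786]
tool_rot: [3.139, 0.0, 1.567]
wrist_force: [0.3, -0.6, -1.3]
finger_gap: 0.366
grasp_force: 39.8
```

Emit:
servo_tool --plan '[{"travel": [0.4,0.07,0],"rot": [0,0,0],"hand": 1},{"travel": [0.4,0.07,0],"rot": [0,0,0],"hand": 1},{"travel": [0.3,0.07,0],"rot": [0,0,0],"hand": 1},{"travel": [0.2,0.03,0],"rot": [0,0,0],"hand": 1},{"travel": [0.1,0.02,0],"rot": [0,0,0],"hand": 1},{"travel": [0,0,0],"rot": [0,0,0],"hand": 1},{"travel": [0,0,0],"rot": [0,0,0],"hand": 1},{"travel": [0,0,0],"rot": [0,0,0],"hand": 1}]'

```text
time_s: 7.37
tool_pos: [0.5051, 0.1299, 0.2773]
tool_rot: [-3.142, 0.0, 1.567]
wrist_force: [0.3, 0.6, -0.6]
finger_gap: 0.366
grasp_force: 39.8
```

Run:
```python
from h import *
im,d=eyes.read_camera("scene"); p=manip.observe()["tool_pos"]; print(p)
u,v=proj("scene",[[.505,.14,.26]])[0].astype(int); u0,v0=u-40,v-35
big=cv2.resize(im[v0:v0+70,u0:u0+80],None,fx=8,fy=8,interpolation=cv2.INTER_CUBIC)
def dr(P,col): cv2.polylines(big,[np.round(((proj("scene",P)-[u0,v0]+.5)*8)).astype(int)],True,col,1)
for z in(.0,.022): dr(cyl([p[0],p[1]],.016,p[2]-.001+z,1)[:60],(255,0,0))
dr(cyl((.505,.144),.006,.265,1)[:60],(0,255,0)); dr(cyl((.506,.140),.0165,.201,1)[:60],(0,255,255))
cv2.imwrite('pics/a1.png',big[...,::-1])
```

```text
[0.50512549 0.12979895 0.277387  ]
```

View pics/a1.png

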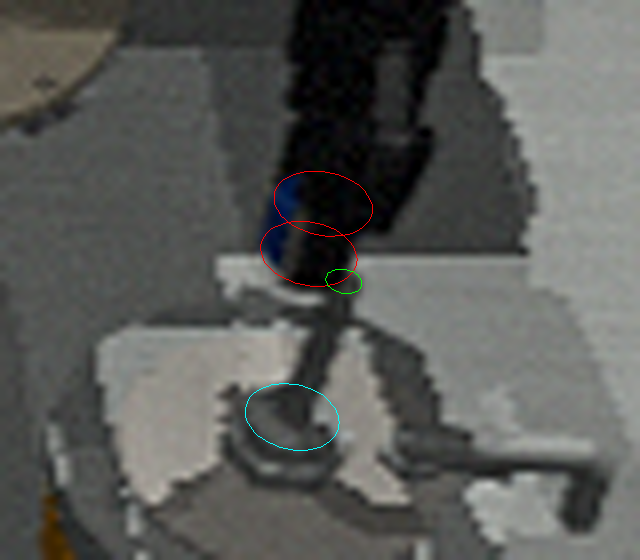

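The collar's projection (blue, left edge near (255,265) in the crop) matches the prediction, and the stem points to a tip near (340,281), as estimated. Now I move over it and feel.

Emit:
servo_tool --plan '[{"travel": [0.08,0,0],"rot": [0,0,0],"hand": 1},{"travel": [0.06,0,0],"rot": [0,0,0],"hand": 1},{"travel": [0,0,0],"rot": [0,0,0],"hand": 1},{"travel": [0,0,0.05],"rot": [0,0,0],"hand": 1},{"travel": [0,0,0.04],"rot": [0,0,0],"hand": 1},{"travel": [0,0,0.03],"rot": [0,0,0],"hand": 1},{"travel": [0,0,0.03],"rot": [0,0,0],"hand": 1},{"travel": [0,0,0],"rot": [0,0,0],"hand": 1},{"travel": [0,0,0],"rot": [0,0,0],"hand": 1}]'

```text
time_s: 8.17
tool_pos: [0.5051, 0.1449, 0.2621]
tool_rot: [-3.141, 0.0, 1.568]
wrist_force: [0.0, 0.6, -1.0]
finger_gap: 0.364
grasp_force: 39.8
```

Emit:
servo_tool --plan '[{"travel": [0,0,0.02],"rot": [0,0,0],"hand": 1},{"travel": [0,0,0.02],"rot": [0,0,0],"hand": 1},{"travel": [0,0,0],"rot": [0,0,0],"hand": 1},{"travel": [0,0,0],"rot": [0,0,0],"hand": 1},{"travel": [0,0,0],"rot": [0,0,0],"hand": 1}]'

```text
time_s: 8.58
tool_pos: [0.5052, 0.145, 0.2583]
tool_rot: [-3.142, 0.0, 1.568]
wrist_force: [0.2, -0.7, -0.2]
finger_gap: 0.365
grasp_force: 39.8
```

Emit:
servo_tool --plan '[{"travel": [-0.003,0,0.04],"rot": [0,0,0],"hand": 1},{"travel": [-0.003,0,0.04],"rot": [0,0,0],"hand": 1},{"travel": [-0.003,0,0.04],"rot": [0,0,0],"hand": 1},{"travel": [0,0,0],"rot": [0,0,0],"hand": 1},{"travel": [0,0,0],"rot": [0,0,0],"hand": 1}]'

```text
time_s: 9.0
tool_pos: [0.5051, 0.1441, 0.2459]
tool_rot: [-3.141, 0.0, 1.568]
wrist_force: [-0.5, -0.7, 0.2]
finger_gap: 0.365
grasp_force: 39.8
```

Emit:
servo_tool --plan '[{"travel": [-0.004,0,0.05],"rot": [0,0,0],"hand": 1},{"travel": [-0.004,0,0.05],"rot": [0,0,0],"hand": 1},{"travel": [-0.004,0,0.05],"rot": [0,0,0],"hand": 1},{"travel": [-0.004,0,0.05],"rot": [0,0,0],"hand": 1},{"travel": [0,0,0],"rot": [0,0,0],"hand": 1},{"travel": [0,0,0],"rot": [0,0,0],"hand": 1}]'

```text
time_s: 9.5
tool_pos: [0.505, 0.1425, 0.2258]
tool_rot: [-3.141, 0.0, 1.568]
wrist_force: [1.6, 2.3, -2.3]
finger_gap: 0.364
grasp_force: 39.8
```

Emit:
servo_tool --plan '[{"travel": [0.003,0.005,0.04],"rot": [0,0,0],"hand": 1},{"travel": [-0.002,0,0.05],"rot": [0,0,0],"hand": 1},{"travel": [-0.003,0,0.05],"rot": [0,0,0],"hand": 1},{"travel": [0,0,0],"rot": [0,0,0],"hand": 1},{"travel": [0,0,0],"rot": [0,0,0],"hand": 1}]'

```text
time_s: 9.92
tool_pos: [0.5055, 0.1422, 0.2119]
tool_rot: [-3.141, 0.0, 1.568]
wrist_force: [-0.2, 1.0, -1.1]
finger_gap: 0.366
grasp_force: 39.9
```

Emit:
servo_tool --plan '[{"travel": [-0.002,0,0.04],"rot": [0,0,0],"hand": 1},{"travel": [-0.002,0,0.03],"rot": [0,0,0],"hand": 1},{"travel": [0,0,0.02],"rot": [0,0,0],"hand": 1},{"travel": [0,0,0],"rot": [0,0,0],"hand": 1},{"travel": [0,0,0],"rot": [0,0,0],"hand": 1}]'

```text
time_s: 10.33
tool_pos: [0.5056, 0.1418, 0.2032]
tool_rot: [-3.141, 0.0, 1.568]
wrist_force: [-0.9, 0.4, -0.2]
finger_gap: 0.366
grasp_force: 40.0
```

Emit:
servo_tool --plan '[{"travel": [0,0,0.015],"rot": [0,0,0],"hand": 1},{"travel": [0,0,0.01],"rot": [0,0,0],"hand": 1},{"travel": [0,0,0],"rot": [0,0,0],"hand": 1},{"travel": [0,0,0],"rot": [0,0,0],"hand": 1}]'

```text
time_s: 10.67
tool_pos: [0.5058, 0.1419, 0.2018]
tool_rot: [3.14, 0.0, 1.568]
wrist_force: [-3.1, -0.6, 13.1]
finger_gap: 0.365
grasp_force: 40.9
```

Seated: 13 N at tool z 0.202. Release, lift and go for the orange collar.

Emit:
servo_tool --plan '[{"travel": [0,0,-0.005],"rot": [0,0,0],"hand": -0.2},{"travel": [0,0,0],"rot": [0,0,0],"hand": -0.2},{"travel": [0,0,0],"rot": [0,0,0],"hand": -0.2},{"travel": [0,0,0],"rot": [0,0,0],"hand": -0.2},{"travel": [0,0,-0.2],"rot": [0,0,0],"hand": -0.2},{"travel": [0,0,-0.4],"rot": [0,0,0],"hand": -0.2},{"travel": [0,0,-0.3],"rot": [0,0,0],"hand": -0.2},{"travel": [-0.4,-0.04,0],"rot": [0,0,0],"hand": -0.4},{"travel": [-0.4,-0.04,0],"rot": [0,0,0],"hand": -0.4},{"travel": [-0.4,-0.04,0],"rot": [0,0,0],"hand": -0.4}]'

```text
time_s: 11.5
tool_pos: [0.493, 0.021, 0.2916]
tool_rot: [3.141, 0.0, 1.57]
wrist_force: [0.4, 0.1, -0.3]
finger_gap: 0.698
grasp_force: 0.0
```

Emit:
servo_tool --plan '[{"travel": [-0.4,-0.04,0],"rot": [0,0,0],"hand": -0.4},{"travel": [-0.4,-0.04,0],"rot": [0,0,0],"hand": -0.4},{"travel": [-0.4,-0.04,0],"rot": [0,0,0],"hand": -0.4},{"travel": [-0.4,-0.04,0.2],"rot": [0,0,0],"hand": -0.4},{"travel": [-0.4,-0.04,0.4],"rot": [0,0,0],"hand": -0.4},{"travel": [-0.4,-0.04,0.4],"rot": [0,0,0],"hand": -0.4},{"travel": [-0.4,-0.03,0.4],"rot": [0,0,0],"hand": -0.4},{"travel": [-0.2,-0.01,0.4],"rot": [0,0,0],"hand": -0.4},{"travel": [0,0,0],"rot": [0,0,0],"hand": -0.4},{"travel": [0,0,0],"rot": [0,0,0],"hand": -0.4}]'

```text
time_s: 12.33
tool_pos: [0.467, -0.2422, 0.1456]
tool_rot: [-3.138, -0.002, 1.566]
wrist_force: [-0.0, 1.6, 0.9]
finger_gap: 0.703
grasp_force: 0.0
```

```bash
cat > z.py <<'E'
from h import *
im,d=eyes.read_camera("scene"); u,v=proj("scene",[[.505,.14,.225]])[0].astype(int)
save('z1.png',im[v-35:v+35,u-40:u+40],8)
hsv=cv2.cvtColor(im,cv2.COLOR_RGB2HSV); soft=cv2.morphologyEx(np.clip((hsv[...,1].astype(np.float32)-60)/90,0,1)*((hsv[...,0]>95)&(hsv[...,0]<135)),cv2.MORPH_CLOSE,np.ones((5,5)))
print(fit("scene",soft,(.5058,.1415),.016,.201,.223,11))
hsvs=np.clip((hsv[...,1].astype(np.float32)-40)/80,0,1)
print(fit("scene",cv2.morphologyEx(hsvs,cv2.MORPH_CLOSE,np.ones((3,3))),(.4655,-.279),.016,.012,.022),manip.observe()["tool_pos"])
E
python3 z.py
```

```text
(array([0.50462808, 0.14132119]), np.float64(14.4657564163208), np.float32(118.38889))
(array([ 0.4659216 , -0.27923184]), np.float64(4.8573431968688965), np.float32(100.9875)) [ 0.46793186 -0.24197752  0.14744794]
```

View pics/z1.png

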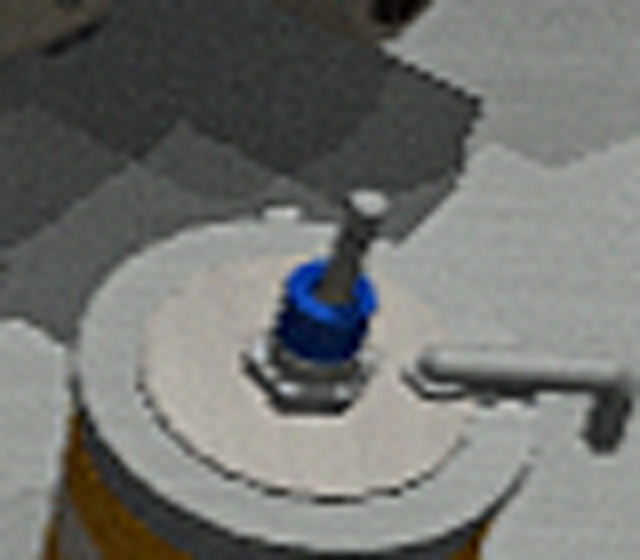

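The blue collar sits on the gland, at about (325,320) in the crop, and the stem rises through it to its bright tip at (369,203).

Emit:
servo_tool --plan '[{"travel": [-0.2,-0.012,0.2],"rot": [0,0,0],"hand": -0.4},{"travel": [-0.17,-0.01,0.3],"rot": [0,0,0],"hand": -0.4},{"travel": [0,0,0.4],"rot": [0,0,0],"hand": -0.4},{"travel": [0,0,0.2],"rot": [0,0,0],"hand": -0.4},{"travel": [0,0,0],"rot": [0,0,0],"hand": -0.4},{"travel": [0,0,0],"rot": [0,0,0],"hand": -0.4},{"travel": [0,0,0],"rot": [0,0,0],"hand": -0.4}]'

```text
time_s: 12.97
tool_pos: [0.4671, -0.2793, 0.0401]
tool_rot: [3.139, 0.002, 1.569]
wrist_force: [0.1, 0.1, 0.3]
finger_gap: 0.698
grasp_force: 0.0
```

Emit:
servo_tool --plan '[{"travel": [0,-0.012,0.15],"rot": [0,0,0],"hand": -0.4},{"travel": [0,0,0.1],"rot": [0,0,0],"hand": -0.2},{"travel": [0,0,0],"rot": [0,0,0],"hand": 0.2},{"travel": [0,0,0],"rot": [0,0,0],"hand": 1},{"travel": [0,0,0],"rot": [0,0,0],"hand": 1},{"travel": [0,0,0],"rot": [0,0,0],"hand": 1},{"travel": [0,0,0],"rot": [0,0,0],"hand": 1},{"travel": [0,0,0],"rot": [0,0,0],"hand": 1}]'

```text
time_s: 13.63
tool_pos: [0.4649, -0.2793, 0.0131]
tool_rot: [3.141, 0.001, 1.568]
wrist_force: [-0.8, 1.4, 6.7]
finger_gap: 0.346
grasp_force: 40.2
```

Emit:
servo_tool --plan '[{"travel": [0,0,-0.2],"rot": [0,0,0],"hand": 1},{"travel": [0,0,-0.4],"rot": [0,0,0],"hand": 1},{"travel": [0,0,-0.4],"rot": [0,0,0],"hand": 1},{"travel": [0.2,0.03,-0.4],"rot": [0,0,0],"hand": 1},{"travel": [0.4,0.04,-0.4],"rot": [0,0,0],"hand": 1},{"travel": [0.4,0.04,-0.4],"rot": [0,0,0],"hand": 1},{"travel": [0.4,0.04,-0.4],"rot": [0,0,0],"hand": 1},{"travel": [0.4,0.04,-0.1],"rot": [0,0,0],"hand": 1},{"travel": [0.4,0.04,0],"rot": [0,0,0],"hand": 1},{"travel": [0.4,0.04,0],"rot": [0,0,0],"hand": 1}]'

```text
time_s: 14.47
tool_pos: [0.4886, -0.0507, 0.249]
tool_rot: [3.139, 0.001, 1.568]
wrist_force: [1.1, -0.8, -1.7]
finger_gap: 0.352
grasp_force: 39.7
```

Emit:
servo_tool --plan '[{"travel": [0.4,0.04,0],"rot": [0,0,0],"hand": 1},{"travel": [0.4,0.04,0],"rot": [0,0,0],"hand": 1},{"travel": [0.3,0.04,0],"rot": [0,0,0],"hand": 1},{"travel": [0.2,0.02,0],"rot": [0,0,0],"hand": 1},{"travel": [0.1,0,0],"rot": [0,0,0],"hand": 1},{"travel": [0,0,0],"rot": [0,0,0],"hand": 1},{"travel": [0,0,0],"rot": [0,0,0],"hand": 1}]'

```text
time_s: 15.05
tool_pos: [0.5029, 0.0874, 0.2477]
tool_rot: [-3.142, 0.0, 1.569]
wrist_force: [0.9, -0.0, 0.2]
finger_gap: 0.357
grasp_force: 39.7
```

Emit:
servo_tool --plan '[{"travel": [0,0,-0.2],"rot": [0,0,0],"hand": 1},{"travel": [0,0.01,-0.12],"rot": [0,0,0],"hand": 1},{"travel": [0.2,0.01,0],"rot": [0,0,0],"hand": 1},{"travel": [0.2,0.005,0],"rot": [0,0,0],"hand": 1},{"travel": [0,0,0],"rot": [0,0,0],"hand": 1},{"travel": [0,0,0],"rot": [0,0,0],"hand": 1}]'

```text
time_s: 15.55
tool_pos: [0.5058, 0.1272, 0.28]
tool_rot: [3.141, 0.0, 1.568]
wrist_force: [0.2, -0.7, 0.5]
finger_gap: 0.351
grasp_force: 39.7
```

```bash
cat > a.py <<'E'
import sys
from h import *
im,d=eyes.read_camera("scene"); p=manip.observe()["tool_pos"]; print(p)
r,h=float(sys.argv[2]),float(sys.argv[3])
u,v=proj("scene",[[.505,.13,.26]])[0].astype(int); u0,v0=u-40,v-35
big=cv2.resize(im[v0:v0+70,u0:u0+80],None,fx=8,fy=8,interpolation=cv2.INTER_CUBIC)
def dr(P,col): cv2.polylines(big,[np.round(((proj("scene",P)-[u0,v0]+.5)*8)).astype(int)],True,col,1)
for z in(.0,h): dr(cyl([p[0],p[1]],r,p[2]-.001+z,1)[:60],(255,0,0))
dr(cyl((.5052,.1445),.006,.265,1)[:60],(0,255,0))
cv2.imwrite('pics/'+sys.argv[1],big[...,::-1])
E
python3 a.py a2.png .016 .010
```

```text
[0.50581542 0.12683769 0.27986828]
```

View pics/a2.png

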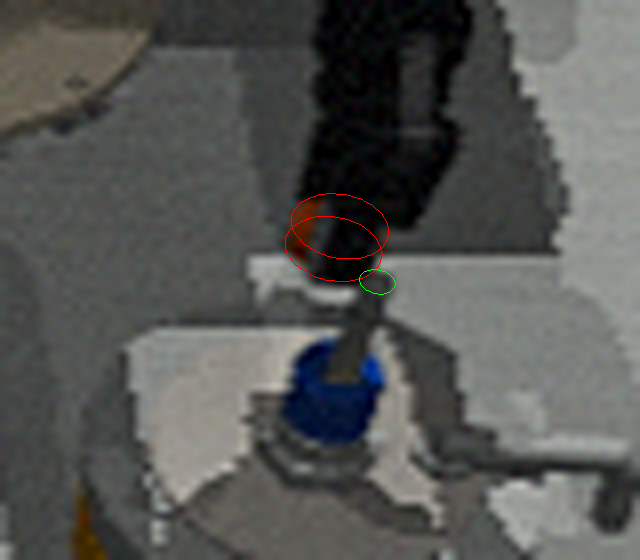

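The orange ring shows at (305,225) in the crop, where predicted. Now feel for the tip.

Emit:
servo_tool --plan '[{"travel": [0.1,-0.006,0],"rot": [0,0,0],"hand": 1},{"travel": [0.08,0,0],"rot": [0,0,0],"hand": 1},{"travel": [0,0,0],"rot": [0,0,0],"hand": 1},{"travel": [0,0,0.06],"rot": [0,0,0],"hand": 1},{"travel": [0,0,0.05],"rot": [0,0,0],"hand": 1},{"travel": [0,0,0.04],"rot": [0,0,0],"hand": 1},{"travel": [0,0,0.03],"rot": [0,0,0],"hand": 1},{"travel": [0,0,0],"rot": [0,0,0],"hand": 1},{"travel": [0,0,0],"rot": [0,0,0],"hand": 1}]'

```text
time_s: 16.35
tool_pos: [0.505, 0.1456, 0.2614]
tool_rot: [-3.141, 0.0, 1.568]
wrist_force: [-0.6, 0.2, -0.5]
finger_gap: 0.35
grasp_force: 39.7
```

Emit:
servo_tool --plan '[{"travel": [-0.005,0,0.04],"rot": [0,0,0],"hand": 1},{"travel": [-0.004,0,0.04],"rot": [0,0,0],"hand": 1},{"travel": [-0.003,0.002,0.04],"rot": [0,0,0],"hand": 1},{"travel": [-0.003,0.002,0.04],"rot": [0,0,0],"hand": 1},{"travel": [-0.003,0,0.04],"rot": [0,0,0],"hand": 1},{"travel": [0,0,0],"rot": [0,0,0],"hand": 1},{"travel": [0,0,0],"rot": [0,0,0],"hand": 1}]'

```text
time_s: 16.93
tool_pos: [0.5054, 0.1439, 0.2414]
tool_rot: [-3.141, 0.0, 1.568]
wrist_force: [0.6, -0.2, 0.5]
finger_gap: 0.352
grasp_force: 39.7
```

Emit:
servo_tool --plan '[{"travel": [-0.003,0,0.04],"rot": [0,0,0],"hand": 1},{"travel": [-0.003,0.002,0.04],"rot": [0,0,0],"hand": 1},{"travel": [-0.003,0,0.04],"rot": [0,0,0],"hand": 1},{"travel": [0,0,0.03],"rot": [0,0,0],"hand": 1},{"travel": [0,0,0.02],"rot": [0,0,0],"hand": 1},{"travel": [0,0,0],"rot": [0,0,0],"hand": 1},{"travel": [0,0,0],"rot": [0,0,0],"hand": 1}]'

```text
time_s: 17.52
tool_pos: [0.5056, 0.143, 0.2245]
tool_rot: [-3.142, 0.0, 1.568]
wrist_force: [-0.6, -0.5, 0.0]
finger_gap: 0.348
grasp_force: 39.7
```

Emit:
servo_tool --plan '[{"travel": [0,0,0.015],"rot": [0,0,0],"hand": 1},{"travel": [0,0,0.01],"rot": [0,0,0],"hand": 1},{"travel": [0,0,0],"rot": [0,0,0],"hand": 1},{"travel": [0,0,0],"rot": [0,0,0],"hand": 1}]'

```text
time_s: 17.85
tool_pos: [0.5059, 0.1431, 0.2239]
tool_rot: [3.139, -0.0, 1.568]
wrist_force: [-6.3, -0.7, 19.8]
finger_gap: 0.353
grasp_force: 41.6
```

Emit:
servo_tool --plan '[{"travel": [0,0,-0.01],"rot": [0,0,0],"hand": -0.2},{"travel": [0,0,0],"rot": [0,0,0],"hand": -0.2},{"travel": [0,0,0],"rot": [0,0,0],"hand": -0.2},{"travel": [0,0,0],"rot": [0,0,0],"hand": -0.2},{"travel": [0,0,-0.2],"rot": [0,0,0],"hand": -0.2},{"travel": [0,0,-0.3],"rot": [0,0,0],"hand": -0.2},{"travel": [0,0,-0.2],"rot": [0,0,0],"hand": -0.2},{"travel": [-0.36,0.075,0],"rot": [0,0,0],"hand": -0.4},{"travel": [-0.36,0.075,0],"rot": [0,0,0],"hand": -0.4},{"travel": [-0.36,0.075,0],"rot": [0,0,0],"hand": -0.4}]'

```text
time_s: 18.68
tool_pos: [0.5279, 0.034, 0.2933]
tool_rot: [3.141, 0.0, 1.57]
wrist_force: [0.3, 0.7, 0.0]
finger_gap: 0.7
grasp_force: 0.0
```

Emit:
servo_tool --plan '[{"travel": [-0.36,0.075,0],"rot": [0,0,0],"hand": -0.4},{"travel": [-0.36,0.075,0],"rot": [0,0,0],"hand": -0.4},{"travel": [-0.36,0.075,0.1],"rot": [0,0,0],"hand": -0.4},{"travel": [-0.36,0.075,0.3],"rot": [0,0,0],"hand": -0.4},{"travel": [-0.36,0.075,0.4],"rot": [0,0,0],"hand": -0.4},{"travel": [0,0,0.4],"rot": [0,0,0],"hand": -0.4},{"travel": [0,0,0.4],"rot": [0,0,0],"hand": -0.4},{"travel": [0,0,0],"rot": [0,0,0],"hand": -0.4},{"travel": [0,0,0],"rot": [0,0,0],"hand": -0.4}]'

```text
time_s: 19.43
tool_pos: [0.5616, -0.1321, 0.1454]
tool_rot: [-3.138, -0.001, 1.568]
wrist_force: [1.0, 0.9, 1.0]
finger_gap: 0.702
grasp_force: 0.0
```

```bash
sed -i 's/z1.png/z2.png/' z.py; python3 z.py
```

```text
(array([0.50508812, 0.14156273]), np.float64(62.53293228149414), np.float32(67.255554))
(array([ 0.3815, -0.228 ]), np.float64(0.005156250670552254), np.float32(0.1875)) [ 0.56273789 -0.13234972  0.14774222]
```

View pics/z2.png

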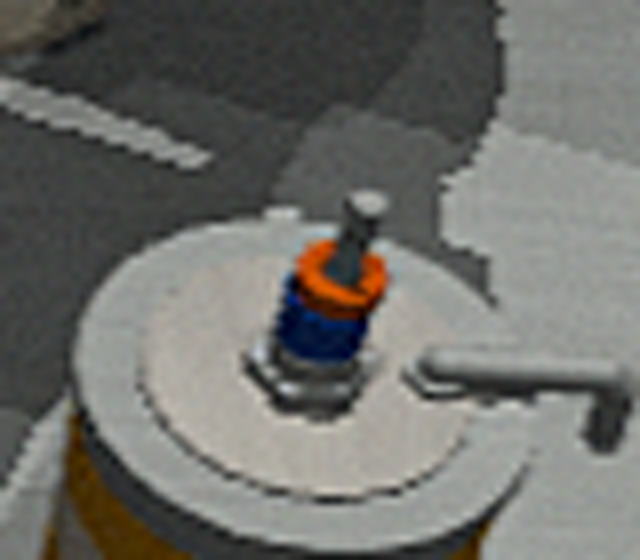

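Orange sits on blue at (340,285) in the crop. Now the knob.

Emit:
servo_tool --plan '[{"travel": [-0.187,0.045,0.2],"rot": [0,0,0],"hand": -0.4},{"travel": [0,0,0.3],"rot": [0,0,0],"hand": -0.4},{"travel": [0,0,0.3],"rot": [0,0,0],"hand": -0.4},{"travel": [0,0,0.2],"rot": [0,0,0],"hand": -0.4},{"travel": [0,0,0],"rot": [0,0,0],"hand": -0.4},{"travel": [0,0,0],"rot": [0,0,0],"hand": -0.4},{"travel": [0,0,0],"rot": [0,0,0],"hand": -0.4}]'

```text
time_s: 20.07
tool_pos: [0.5684, -0.1515, 0.0493]
tool_rot: [3.138, 0.002, 1.569]
wrist_force: [-0.5, 1.1, 0.4]
finger_gap: 0.703
grasp_force: 0.0
```

Emit:
servo_tool --plan '[{"travel": [0.004,-0.01,0.15],"rot": [0,0,0],"hand": -0.4},{"travel": [0,0,0.12],"rot": [0,0,0],"hand": -0.2},{"travel": [0,0,0],"rot": [0,0,0],"hand": 0.2},{"travel": [0,0,0],"rot": [0,0,0],"hand": 1},{"travel": [0,0,0],"rot": [0,0,0],"hand": 1},{"travel": [0,0,0],"rot": [0,0,0],"hand": 1},{"travel": [0,0,0],"rot": [0,0,0],"hand": 1},{"travel": [0,0,0],"rot": [0,0,0],"hand": 1}]'

```text
time_s: 20.73
tool_pos: [0.5659, -0.1508, 0.0195]
tool_rot: [3.141, 0.0, 1.568]
wrist_force: [-0.7, -0.6, -1.7]
finger_gap: 0.383
grasp_force: 39.7
```

Emit:
servo_tool --plan '[{"travel": [0,0,-0.2],"rot": [0,0,0],"hand": 1},{"travel": [0,0,-0.35],"rot": [0,0,0],"hand": 1},{"travel": [0,0,-0.35],"rot": [0,0,0],"hand": 1},{"travel": [0,0,-0.35],"rot": [0,0,0],"hand": 1},{"travel": [0,0,-0.35],"rot": [0,0,0],"hand": 1},{"travel": [0,0,-0.35],"rot": [0,0,0],"hand": 1},{"travel": [0,0,-0.35],"rot": [0,0,0],"hand": 1},{"travel": [0,0,-0.35],"rot": [0,0,0],"hand": 1},{"travel": [0.35,-0.08,-0.1],"rot": [0,0,0],"hand": 1},{"travel": [0.35,-0.08,0],"rot": [0,0,0],"hand": 1}]'

```text
time_s: 21.57
tool_pos: [0.5504, -0.0811, 0.2974]
tool_rot: [3.137, 0.001, 1.566]
wrist_force: [0.7, 0.8, -0.8]
finger_gap: 0.381
grasp_force: 39.9
```

Emit:
servo_tool --plan '[{"travel": [0.35,-0.08,0],"rot": [0,0,0],"hand": 1},{"travel": [0.35,-0.08,0],"rot": [0,0,0],"hand": 1},{"travel": [0.35,-0.08,0],"rot": [0,0,0],"hand": 1},{"travel": [0.35,-0.08,0],"rot": [0,0,0],"hand": 1},{"travel": [0.35,-0.08,0],"rot": [0,0,0],"hand": 1},{"travel": [0.3,-0.05,0],"rot": [0,0,0],"hand": 1},{"travel": [0,0,0],"rot": [0,0,0],"hand": 1},{"travel": [0,0,0],"rot": [0,0,0],"hand": 1},{"travel": [0,0,0],"rot": [0,0,0],"hand": 1}]'

```text
time_s: 22.32
tool_pos: [0.5055, 0.1243, 0.2942]
tool_rot: [3.141, 0.0, 1.569]
wrist_force: [0.9, -0.5, 0.4]
finger_gap: 0.38
grasp_force: 39.9
```

Emit:
servo_tool --plan '[{"travel": [0.12,-0.003,0],"rot": [0,0,0],"hand": 1},{"travel": [0.085,0,0.06],"rot": [0,0,0],"hand": 1},{"travel": [0,0,0.06],"rot": [0,0,0],"hand": 1},{"travel": [0,0,0.05],"rot": [0,0,0],"hand": 1},{"travel": [0,0,0.04],"rot": [0,0,0],"hand": 1},{"travel": [0,0,0.03],"rot": [0,0,0],"hand": 1},{"travel": [0,0,0.03],"rot": [0,0,0],"hand": 1},{"travel": [0,0,0],"rot": [0,0,0],"hand": 1},{"travel": [0,0,0],"rot": [0,0,0],"hand": 1}]'

```text
time_s: 23.07
tool_pos: [0.5052, 0.1448, 0.2671]
tool_rot: [-3.142, 0.0, 1.568]
wrist_force: [-0.0, -0.3, 1.0]
finger_gap: 0.38
grasp_force: 39.9
```

Emit:
servo_tool --plan '[{"travel": [-0.002,0,0.03],"rot": [0,0,0],"hand": 1},{"travel": [-0.002,0,0.03],"rot": [0,0,0],"hand": 1},{"travel": [0,0,0.03],"rot": [0,0,0],"hand": 1},{"travel": [0,0,0.03],"rot": [0,0,0],"hand": 1},{"travel": [0,0,0],"rot": [0,0,0],"hand": 1},{"travel": [0,0,0],"rot": [0,0,0],"hand": 1}]'

```text
time_s: 23.57
tool_pos: [0.5053, 0.1446, 0.2552]
tool_rot: [3.141, 0.0, 1.568]
wrist_force: [-0.7, -0.4, 4.4]
finger_gap: 0.378
grasp_force: 40.1
```

Emit:
servo_tool --plan '[{"travel": [-0.002,0,0.03],"rot": [0,0,0],"hand": 1},{"travel": [-0.002,0,0.03],"rot": [0,0,0],"hand": 1},{"travel": [-0.003,0,0.03],"rot": [0,0,0],"hand": 1},{"travel": [-0.002,0,0.02],"rot": [0,0,0],"hand": 1},{"travel": [0,0,0],"rot": [0,0,0],"hand": 1},{"travel": [0,0,0],"rot": [0,0,0],"hand": 1}]'

```text
time_s: 24.07
tool_pos: [0.5054, 0.1438, 0.2446]
tool_rot: [3.141, -0.0, 1.568]
wrist_force: [0.3, 0.6, 5.8]
finger_gap: 0.382
grasp_force: 40.4
```

Emit:
servo_tool --plan '[{"travel": [0,0,0.015],"rot": [0,0,0],"hand": 1},{"travel": [0,0,0.015],"rot": [0,0,0],"hand": 1},{"travel": [0,0,0.01],"rot": [0,0,0],"hand": 1},{"travel": [0,0,0],"rot": [0,0,0],"hand": 1},{"travel": [0,0,0],"rot": [0,0,0],"hand": 1}]'

```text
time_s: 24.48
tool_pos: [0.5055, 0.1437, 0.2407]
tool_rot: [3.14, -0.0, 1.568]
wrist_force: [-0.8, -0.3, 8.1]
finger_gap: 0.381
grasp_force: 40.4
```

Nearly there; continuing in 1 mm steps.

Emit:
servo_tool --plan '[{"travel": [0,0,0.01],"rot": [0,0,0],"hand": 1},{"travel": [0,0,0],"rot": [0,0,0],"hand": 1},{"travel": [0,0,0],"rot": [0,0,0],"hand": 1}]'

```text
time_s: 24.73
tool_pos: [0.5055, 0.1437, 0.2404]
tool_rot: [3.14, 0.0, 1.568]
wrist_force: [-2.6, -2.0, 13.3]
finger_gap: 0.379
grasp_force: 41.1
```

Emit:
servo_tool --plan '[{"travel": [0,0,0.007],"rot": [0,0,0],"hand": 1},{"travel": [0,0,0],"rot": [0,0,0],"hand": 1},{"travel": [0,0,0],"rot": [0,0,0],"hand": 1}]'

```text
time_s: 24.98
tool_pos: [0.5056, 0.1437, 0.2403]
tool_rot: [3.139, -0.0, 1.568]
wrist_force: [-3.3, -1.9, 20.8]
finger_gap: 0.378
grasp_force: 41.7
```

Emit:
servo_tool --plan '[{"travel": [0,0,-0.03],"rot": [0,0,0],"hand": 1},{"travel": [0.002,0,-0.03],"rot": [0,0,0],"hand": 1},{"travel": [0.002,0,-0.03],"rot": [0,0,0],"hand": 1},{"travel": [0.002,0,-0.03],"rot": [0,0,0],"hand": 1},{"travel": [0.002,0,-0.03],"rot": [0,0,0],"hand": 1},{"travel": [0,0,-0.02],"rot": [0,0,0],"hand": 1},{"travel": [0,0,0],"rot": [0,0,0],"hand": 1},{"travel": [0,0,0],"rot": [0,0,0],"hand": 1}]'

```text
time_s: 25.65
tool_pos: [0.5052, 0.1445, 0.2555]
tool_rot: [3.141, 0.0, 1.568]
wrist_force: [0.2, -0.5, 3.7]
finger_gap: 0.382
grasp_force: 40.2
```

Emit:
servo_tool --plan '[{"travel": [0,0,-0.015],"rot": [0,0,0],"hand": 1},{"travel": [0,0,-0.008],"rot": [0,0,0],"hand": 1},{"travel": [0,0,0],"rot": [0,0,0],"hand": 1},{"travel": [0,0,0],"rot": [0,0,0],"hand": -0.2},{"travel": [0,0,0],"rot": [0,0,0],"hand": -0.2},{"travel": [0,0,0],"rot": [0,0,0],"hand": -0.2},{"travel": [0,0,0],"rot": [0,0,0],"hand": -0.2},{"travel": [0,0,-0.1],"rot": [0,0,0],"hand": -0.2},{"travel": [0,0,-0.3],"rot": [0,0,0],"hand": -0.2},{"travel": [0,0,-0.3],"rot": [0,0,0],"hand": -0.2}]'

```text
time_s: 26.48
tool_pos: [0.5047, 0.1444, 0.3285]
tool_rot: [-3.14, 0.0, 1.568]
wrist_force: [0.0, 0.8, 1.3]
finger_gap: 0.598
grasp_force: 0.0
```

Emit:
servo_tool --plan '[{"travel": [0,0,-0.2],"rot": [0,0,0],"hand": -0.2},{"travel": [-0.3,0,0],"rot": [0,0,0],"hand": -0.2},{"travel": [-0.3,0,0],"rot": [0,0,0],"hand": -0.2},{"travel": [-0.3,0,0],"rot": [0,0,0],"hand": -0.2},{"travel": [0,0,0],"rot": [0,0,0],"hand": -0.2},{"travel": [0,0,0],"rot": [0,0,0],"hand": -0.2}]'

```text
time_s: 26.98
tool_pos: [0.505, 0.0534, 0.3484]
tool_rot: [3.141, 0.0, 1.566]
wrist_force: [-0.4, 0.9, -0.8]
finger_gap: 0.602
grasp_force: 0.0
```

```bash
sed -i 's/z2.png/z3.png/' z.py; python3 z.py
```

```text
(array([0.50762502, 0.13929183]), np.float64(108.78115844726562), np.float32(102.666664))
(array([ 0.3815, -0.228 ]), np.float64(0.0), np.float32(0.0)) [0.50496227 0.05422483 0.34830213]
```

View pics/z3.png

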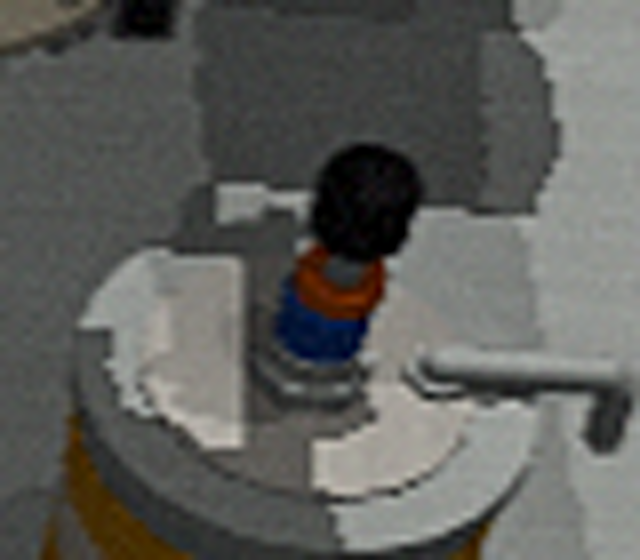

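The knob sits on the stem at (367,200) in the crop, up again, with both collars in place below. Handing in.

```bash
python3 -c "
from bench import manip
print(manip.finish_job())"
```

```text
the job is handed in; nothing more can be done
None
```

I handed the job in at about 27 s, but no verdict came back: by the camera and the contact forces, the tall and short collars are seated on the gland, and the knob was pressed to its stop (about 21 N at the wrist) and came back up.

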